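# Open the injector nozzle jar

### The job

Unscrew the green cap from the clear jar of brass nozzles: turn it counter-clockwise a quarter of a turn until its thread lets go, then lift it off and set it down, right way up, wholly on the round cork pad. Leave the other jar, with the yellow cap, closed as it is.

Things in the scene. Friction and masses are not known exactly. Their poses are not given: they have to be found in the camera images.
- green_cap (a point): Centre (half-way up) of the green ribbed round screw cap, 54 mm across, 40 mm tall, 60 g, straight sides; z up its axis, x toward the white pip on its top. Grip it from above across any diameter, about 6 mm above this point. It turns easily; turned 60 degrees counter-clockwise seen from above it is free; aim at 85 (65 to 125 will do), level or rising up to 2 mm. Then lift straight up 30 mm.
- green_jar_mouth (a point): Centre of the top of the green-capped jar's neck, 69 mm above the bench; the closed cap's underside is 22 mm below it. Clear jar 50 mm across with brass nozzles, in a black ring on a 90 mm square plate fixed to the bench: it cannot turn. At the start the cap's x axis is 0 to 0.2 rad counter-clockwise of this x. Its thread beads hold the closed cap against a straight pull; clockwise is a stop.
- pad_top (a point): Centre of the top face of the round cork pad, 120 mm across, 5 mm thick, fixed flat on the bench: the cap goes here.
- yellow_cap_pip (a point): Small black pip on top of the yellow cap, 87 mm above the bench and 18 mm from that cap's middle, which lies toward -x of this point. The yellow cap and its jar (black rubber rings inside) are of the same size and kind as the green one's; leave them alone.
Not all that is in view belongs to the job. Leave any orange or red look-alike of the part that bears green_cap alone.

How it is judged:
By the outcome, as a careful person would: the job done as asked, in the order asked, and still so for the second after the job is handed in, with the robot touching nothing.
It also fails if it takes over 38 s, if anything falls off the work surface, if the arm or the gripper's body presses on something with over 40 N, if the wrist force passes 120 N, or if a joint passes its speed limit or range.

### The arm

A 7-joint arm with a two-finger parallel gripper is mounted at the origin on a cart in front of the work surface, level with it; the furniture and walls round the work are solid. World frame = base frame: x ahead of the robot, y to its left, z up, the work surface at z = 0. Lengths are in m, angles in degrees, forces in N, time in s.
With the tool pointing down it reaches from about 0.4 to 0.85 m from the base axis. Payload 4.4 kg.
Tool frame: the origin (TCP) lies on the centre line of the jaws, within the pads' length; the fingertips stand 14 mm ahead of it and the grasp point (between the pads) lies 5 mm behind it (env.tip_extent is the distance from the TCP to the fingertips, in m); z points along the fingers, y is the line along which they close (so a half turn about z gives the same grasp; the last joint's range is limited). The gripper opens to 94 mm and grips with 3 to 60 N. Pads are 16 mm wide; open, the fingers measure 119 mm over their backs; the gripper's body (75 mm by 177 mm) begins 78 mm behind the grasp point.
Start: joints at [-73.728, 36.005, 2.206, 86.941, -1.547, 57.084, -1.146], TCP at [0.223, 0.611, 0.199] pointing down, gripper open.
Joint ranges: [-175.42, 175.42], [-21.48, 121.26], [-71.46, 75.88], [10.55, 141.38], [-63.04, 243.04], [13.31, 113.54], [-168.57, 168.57]. Speed limits (degrees/s): [147.25, 147.25, 180, 180, 180, 180, 180].

### API

Orientations are given as a 3x3 rotation matrix whose columns are the frame's x, y, z axes.
In Python, from rig import env, camera, job gives the robot as it stands.
- The arm moves only by the shell command python3 -m crank 'ROWS' [FORCE]. ROWS is JSON, a list that holds one entry, the list of rows, each a list of 7 numbers: the turn, a rotation vector about the world's x, y, z in units of 10 degrees (1.0 is 10 degrees), then the shift along the world's x, y, z in units of 60 mm (1.0 is 60 mm), then the gripper command: -1 is fully open, 1 is shut, values between are in proportion. A call has 1 to 20 rows; each row shifts and turns the commanded pose from where the row before left it; what a row does not reach is not made up. A row lasts 1/8 s, in which the tool goes at most 62.5 mm and 10.7 degrees, less where a joint would pass 70% of its speed; a pose out of reach is approached as far as the arm can. A call is refused whole if a number of a shift passes 1 or a number of a turn 1, either way. A call with a gripper value outside its range is refused whole. The fingers move at their own pace and stop on an object; FORCE is the grip in N (left out, the last holds). Time passes only in rows, so rows that do not move let the fingers close. It gives the time, the measured TCP pose, the force, the opening and the grip force at its end, in the units of the state.
- env.read_state(): the state, without advancing time (a new reading comes with each control period).
- camera(name): name is "scene" or "top"; returns a dict with "pixels" (400x640x3 uint8, red, green, blue), "depth" (400x640 float32, m along the optical axis (not along the pixel's ray), 0 where there is no reading), "K" (3x3 intrinsics, pixels), "world_from_camera" (4x4, takes a point from camera to world coordinates). Camera axes: x right, y up, looking along -z (the intrinsics and any distortion apply to the point x, -y, -z); pixel columns grow to the right and rows downward; lengths in m; the calibration is good to about 2 mm. A picture is of the moment at which its call begins.
- job.close_job(): hands the job in; it is judged then, once.
The state is a dict: "t": time; "joints": joint angles; "dq": joint speeds; "effort": joint torques, N m; "tool_pos": TCP position; "eef_rot": TCP orientation; "force": force on the tool from outside, world axes, zero at the start; "moment": the same for the moment, N m; "gripper_width": finger opening in m; "gripper_force": force on a finger pad.
Only numpy, scipy, OpenCV 4.12 (cv2) and the standard library are available. Lean on these libraries where they do the work, as an engineer would, in place of code of your own. Each camera call takes 0.05 s, during which the arm holds its last target. There are 200 camera calls.

## Working session

There is one attempt and no reset: what is moved stays moved. The work goes in short steps, Python scripts to look and compute and a shell command to move; the robot and the scene stay as the last step left them, time stands still between calls to the robot, and variables do not carry over. Pictures are saved under pics/ and viewed, at most 10 in all, crops included, and the job is handed in when it is done.

```bash
mkdir -p pics; cat > h.py <<'E'
import numpy as np, cv2
from rig import env,camera,job
def shot(n,f):
    c=camera(n); cv2.imwrite('pics/'+f,c['pixels'][:,:,::-1]); np.savez('pics/'+f+'.npz',**c); return c
def pts(c):
    K=c['K'];d=c['depth'];v,u=np.mgrid[:400,:640]
    x=(u-K[0,2])/K[0,0]*d;y=(v-K[1,2])/K[1,1]*d
    P=np.stack([x,-y,-d,np.ones_like(d)],-1)@np.array(c['world_from_camera']).T
    return P[...,:3]
E
python3 - <<'E'
from h import *
for n in('scene','top'):
    c=shot(n,n+'1.png');print([k for k in c],c['K'],c['world_from_camera'])
print(env.read_state())
E
```

```text
['pixels', 'depth', 'K', 'world_from_camera'] [[479.1811054    0.         314.28156346]
 [  0.         479.1811054  203.55787422]
 [  0.           0.           1.        ]] [[ 0.70681832  0.29279969 -0.64395358 -0.19747574]
 [-0.70712971  0.31738553 -0.63184966 -0.68294463]
 [ 0.01937616  0.90196162  0.43138127  0.59174755]
 [ 0.          0.          0.          1.        ]]
['pixels', 'depth', 'K', 'world_from_camera'] [[505.55715581   0.         317.96466449]
 [  0.         505.55715581 198.0396612 ]
 [  0.           0.           1.        ]] [[-0.02177168  0.98362376 -0.17891421  0.35675587]
 [-0.9996821  -0.0191424   0.0164092   0.04796757]
 [ 0.01271563  0.17921459  0.98372783  1.15086668]
 [ 0.          0.          0.          1.        ]]
{'t': 0.1, 'joints': array([-73.72852193,  36.0507242 ,   2.20165745,  86.98799587,
        -1.54789936,  57.08479446,  -1.1460233 ]), 'dq': array([ 0.00032975, -0.16694659,  0.07113743, -0.10255263, -0.01689829,
        0.00555615,  0.02452452]), 'effort': array([ 2.97581180e-03, -5.50793946e+01,  1.14730071e+00, -1.87120396e+01,
       -5.22022974e-02,  1.92456599e-02,  4.66325184e-05]), 'tool_pos': array([0.2225082 , 0.61009947, 0.19829116]), 'eef_rot': array([[-9.39446256e-01,  3.42695789e-01, -5.72289994e-04],
       [ 3.42696267e-01,  9.39445001e-01, -1.53574213e-03],
       [ 1.13426132e-05, -1.63886884e-03, -9.99998657e-01]]), 'force': array([ 0.62199178, -0.10160046,  0.30559909]), 'moment': array([0.0223688 , 0.02234097, 0.02693761]), 'gripper_force': 0.0, 'gripper_width': 0.09374413994723997}
```

View pics/scene1.png

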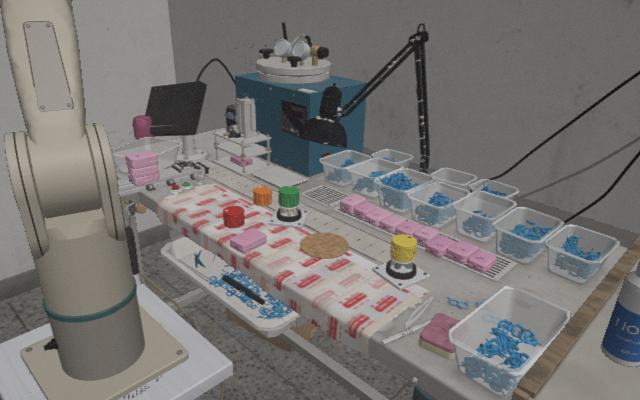

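View pics/top1.png

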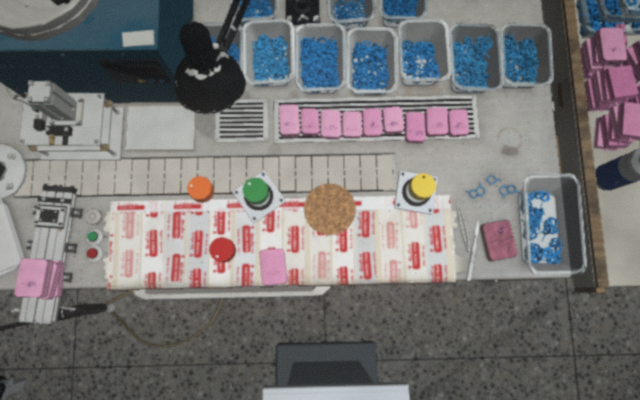

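The scene shows the green cap at scene (289,195) and top (257,190), with the pad at top (330,209). Yellow is at top (423,186), and the orange and red look-alikes are at top (200,188) and (222,250).

```bash
python3 - <<'E'
from h import *
C={n:dict(np.load(f'pics/{n}1.png.npz')) for n in('scene','top')}
for n,c in C.items():
    P=pts(c);hsv=cv2.cvtColor(c['pixels'],cv2.COLOR_RGB2HSV);H,S,V=[hsv[...,i].astype(int) for i in range(3)]
    roi=(P[...,0]>.3)&(P[...,0]<.8)&(abs(P[...,1])<.4)
    for nm,m in dict(green=(H>50)&(H<85)&(S>100),yellow=(H>20)&(H<35)&(S>150),orange=(H>6)&(H<14)&(S>170),red=((H<5)|(H>174))&(S>150)&(P[...,2]>.015),cork=(H>8)&(H<20)&(S>70)&(S<170)).items():
        m=(m&roi&(c['depth']>0)).astype(np.uint8)
        k,l,st,ce=cv2.connectedComponentsWithStats(m)
        for i in range(1,k):
            if st[i,4]<120: continue
            q=P[l==i];zt=np.percentile(q[:,2],95);t=q[q[:,2]>zt-.006]
            (cx,cy),r=cv2.minEnclosingCircle(t[:,:2].astype(np.float32))
            print(n,nm,ce[i].round(),st[i,4],'ztop',zt.round(4),'med',np.median(t[:,:2],0).round(4),'mid',((t.min(0)+t.max(0))/2)[:2].round(4),'circ',round(cx,4),round(cy,4),round(r,4))
a=cv2.resize(C['top']['pixels'][160:280,170:370,::-1],None,fx=4,fy=4,interpolation=2)
cv2.imwrite('pics/crop.png',a)
E
```

```text
scene green [289. 196.] 310 ztop 0.0857 med [0.5657 0.1591] mid [0.5694 0.1619] circ 0.5691 0.1614 0.0271
scene red [234. 214.] 234 ztop 0.0394 med [0.4451 0.2385] mid [0.4455 0.2422] circ 0.4466 0.2413 0.0263
scene cork [262. 196.] 321 ztop 0.0383 med [0.5833 0.2904] mid [0.5863 0.2936] circ 0.5898 0.2955 0.0309
scene cork [324. 245.] 976 ztop 0.005 med [5.34e-01 1.00e-04] mid [0.5387 0.0019] circ 0.5375 0.0015 0.0619
top green [256. 190.] 422 ztop 0.0895 med [0.5687 0.1646] mid [0.5708 0.1647] circ 0.5709 0.1653 0.0257
top yellow [423. 186.] 353 ztop 0.0891 med [ 0.574  -0.1955] mid [ 0.5733 -0.1962] circ 0.5731 -0.1967 0.0245
top orange [200. 188.] 334 ztop 0.0422 med [0.5866 0.2931] mid [0.5872 0.294 ] circ 0.588 0.2942 0.025
top red [222. 249.] 406 ztop 0.0423 med [0.4495 0.2419] mid [0.4485 0.2434] circ 0.4485 0.2435 0.0257
top cork [200. 189.] 203 ztop 0.0416 med [0.5896 0.311 ] mid [0.5873 0.2956] circ 0.5871 0.2959 0.0274
top cork [329. 209.] 2016 ztop 0.0076 med [0.5399 0.0034] mid [0.5398 0.0037] circ 0.54 0.0033 0.0594
```

View pics/crop.png

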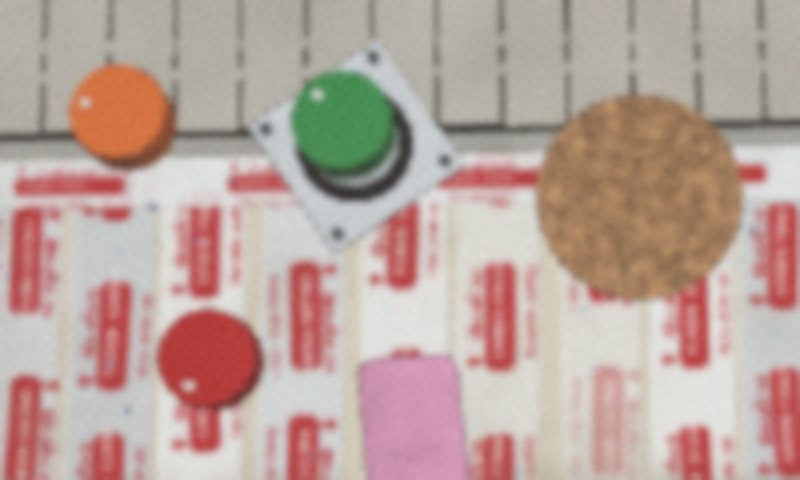

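The crop confirms the green cap near top (256,190), with its pip at (249,184). The fingertips will stand at z 54 mm, above the 42 mm orange cap. Moving over the green cap now.

```bash
python3 -m crank '[[[0,0,0,0.25,-0.32,0,-1],[0,0,0,0.5,-0.64,0,-1],[0,0,0,0.55,-0.7,0,-1],[0,0,0,0.55,-0.7,0,-1],[0,0,0,0.55,-0.7,0,-1],[0,0,0,0.55,-0.7,0,-1],[0,0,0,0.55,-0.7,0,-1],[0,0,0,0.55,-0.7,0,-1],[0,0,0,0.55,-0.7,0,-1],[0,0,0,0.55,-0.7,0,-1],[0,0,0,0.4,-0.53,0,-1],[0,0,0,0.24,-0.36,0,-1],[0,0,0,0,0,0,-1],[0,0,0,0,0,0,-1]]]' 30; python3 - <<'E'
from h import *
shot('top','t2.png');c=shot('scene','s2.png');s=env.read_state();print(s['joints'],s['eef_rot'],s['tool_pos'])
P=pts(c);hsv=cv2.cvtColor(c['pixels'],cv2.COLOR_RGB2HSV);print(s['force'],s['moment'])
cv2.imwrite('pics/s2c.png',cv2.resize(c['pixels'][90:290,180:440,::-1],None,fx=3,fy=3))
E
```

```text
t: 1.85
tool_pos: [0.5691, 0.1652, 0.1988]
eef_rot: [[-0.94, 0.341, -0.001], [0.341, 0.94, 0.001], [0.002, 0.0, -1.0]]
force: [-0.2, -0.6, 0.1]
gripper_width: 0.0937
gripper_force: 0.0
[-20.80212572  31.23394433   2.96887661  96.49276247  -2.0259394
  52.35337269  53.08660621] [[-9.40353181e-01  3.40198774e-01 -8.30300312e-04]
 [ 3.40198027e-01  9.40353366e-01  9.21394158e-04]
 [ 1.09423286e-03  5.83969399e-04 -9.99999231e-01]] [0.56907896 0.16565085 0.19900505]
[ 0.23193717 -0.02578288 -0.61366907] [ 0.04641523  0.06618824 -0.02266892]
```

View pics/s2c.png

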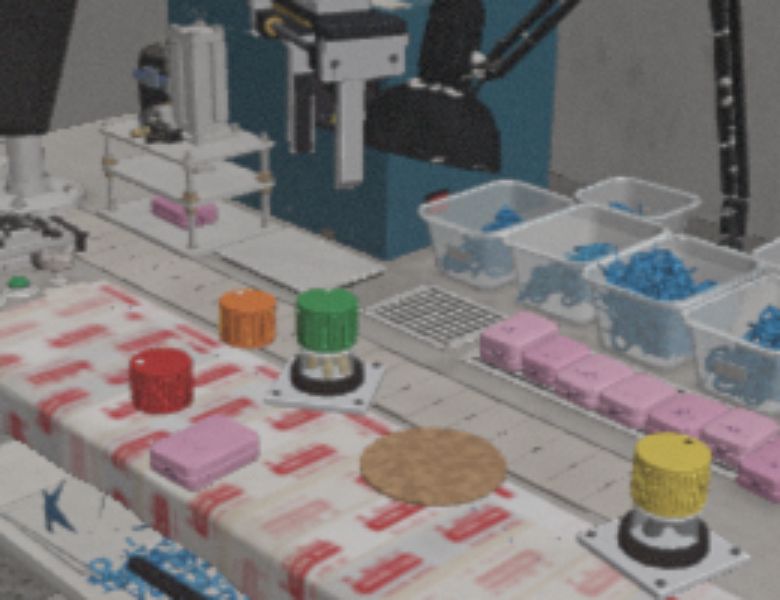

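The open gripper hangs clear over the green cap, which is at crop (327,320). I'll refine the cap and pad centres by silhouette fitting, using their known sizes and heights.

```bash
python3 - <<'E'
from h import *
from scipy.optimize import least_squares
def proj(c,P):
    W=np.linalg.inv(c['world_from_camera']);q=P@W[:3,:3].T+W[:3,3]
    return np.stack([c['K'][0,2]+c['K'][0,0]*q[:,0]/-q[:,2],c['K'][1,2]+c['K'][1,1]*-q[:,1]/-q[:,2]],1)
a=np.linspace(0,2*np.pi,60)
for n in('scene','top'):
    c=dict(np.load(f'pics/{n}1.png.npz'));hsv=cv2.cvtColor(c['pixels'],cv2.COLOR_RGB2HSV);H,S=hsv[...,0],hsv[...,1]
    def fit(m,r,zs,g,win):
        v,u=np.mgrid[:400,:640];s=proj(c,np.array([[*g,zs[0]]]))[0];m=m&(np.hypot(u-s[0],v-s[1])<win)
        m=cv2.morphologyEx(m.astype(np.uint8),cv2.MORPH_CLOSE,np.ones((3,3)))
        ys,xs=np.nonzero(m);ce=np.array([xs.mean(),ys.mean()])
        def f(p):
            P=np.vstack([np.c_[p[0]+r*np.cos(a),p[1]+r*np.sin(a),0*a+z] for z in zs])
            h=cv2.convexHull(proj(c,P).astype(np.float32));M=cv2.moments(h);f.area=M['m00']
            return np.array([M['m10'],M['m01']])/M['m00']-ce
        r_=least_squares(f,g,diff_step=1e-3);return r_.x.round(4),len(xs),round(f.area)
    print(n,'green',fit((H>50)&(H<88)&(S>90),.027,(.087,.047),[.57,.163],25),'pad',fit((H>6)&(H<22)&(S>65),.06,(.005,),[.539,.003],60))
E
```

```text
scene green (array([0.5702, 0.1634]), 344, 426) pad (array([ 5.336e-01, -3.000e-04]), 994, 990)
top green (array([0.5736, 0.1658]), 448, 574) pad (array([0.5401, 0.0032]), 2052, 2114)
```

```bash
python3 -m crank '[[[0,0,-1,0.03,-0.025,0,-1],[0,0,-1,0,0,0,-1],[0,0,-1,0,0,-0.3,-1],[0,0,-1,0,0,-0.5,-1],[0,0,0,0,0,-0.5,-1],[0,0,0,0,0,-0.5,-1],[0,0,0,0,0,-0.3,-1],[0,0,0,0,0,-0.08,-1],[0,0,0,0,0,0,-1],[0,0,0,0,0,0,-0.1]]]' 10; python3 - <<'E'
from h import *
s=env.read_state();print(s['joints'],s['moment'],s['eef_rot'].round(3).tolist())
c=shot('scene','s3.png');cv2.imwrite('pics/s3c.png',cv2.resize(c['pixels'][130:250,220:380,::-1],None,fx=4,fy=4))
E
```

```text
t: 3.2
tool_pos: [0.5728, 0.1624, 0.0693]
eef_rot: [[-0.499, 0.866, 0.002], [0.866, 0.499, 0.001], [-0.0, 0.002, -1.0]]
force: [-1.2, 0.3, -0.1]
gripper_width: 0.0869
gripper_force: 0.0
[-25.54640636  41.52435498  11.24568036 102.73211804 -12.46162232
  36.83362407  22.89161634] [-0.02221878  0.10104833  0.00994794] [[-0.499, 0.866, 0.002], [0.866, 0.499, 0.001], [-0.0, 0.002, -1.0]]
```

View pics/s3c.png

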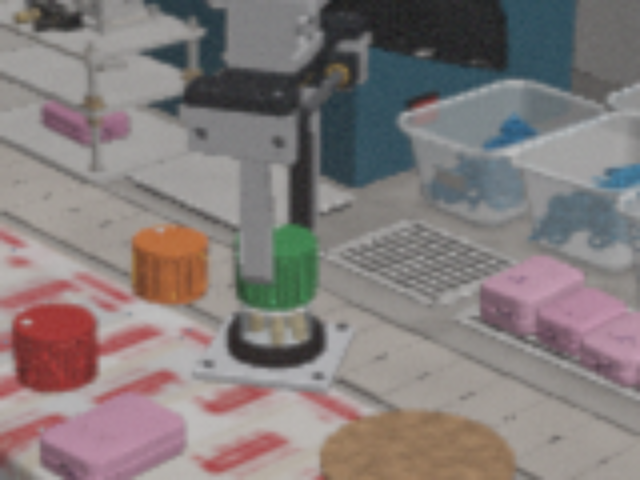

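The fingers straddle the green cap (crop 240–320, 230–305) at the right height. Closing lightly to read the side load.

```bash
python3 -m crank '[[[0,0,0,0,0,0,0.1],[0,0,0,0,0,0,0.3],[0,0,0,0,0,0,0.5],[0,0,0,0,0,0,0.7],[0,0,0,0,0,0,1],[0,0,0,0,0,0,1]]]' 10; python3 -c "
from h import *
s=env.read_state();print(s['tool_pos'],s['force'],s['moment'],s['eef_rot'][:,1])"
```

```text
t: 4.0
tool_pos: [0.572, 0.1622, 0.0684]
eef_rot: [[-0.499, 0.866, 0.0], [0.866, 0.499, 0.0], [-0.0, 0.0, -1.0]]
force: [1.2, -0.1, 3.2]
gripper_width: 0.0537
gripper_force: 10.0
[0.57204308 0.16218717 0.06840779] [ 1.23926204 -0.05521575  3.22224559] [-0.07353489  0.03752412  0.02953739] [8.66405813e-01 4.99340481e-01 2.25193194e-04]
```

```bash
python3 -m crank '[[[0,0,0,0,0,0,1],[0,0,0,0,0,0,1],[0,0,0.5,0,0,0,1],[0,0,0.7,0,0,0,1],[0,0,0.7,0,0,0,1],[0,0,0.6,0,0,0,1],[0,0,0,0,0,0,1]]]' 35; python3 -c "
from h import *
s=env.read_state();print(s['joints'],s['force'],s['moment'])"
```

```text
t: 4.88
tool_pos: [0.5725, 0.1624, 0.0684]
eef_rot: [[-0.818, 0.575, 0.001], [0.575, 0.818, 0.001], [-0.0, 0.001, -1.0]]
force: [0.7, 0.3, 0.9]
gripper_width: 0.0531
gripper_force: 35.0
[-21.18647744  41.13839985   4.25306988 102.61798972  -4.76108792
  36.34611713  40.74919851] [0.67241912 0.26766591 0.86352902] [ 0.12633149 -0.20614312 -0.01400695]
```

Turned 25° with almost no side force. Continuing to about 87°.

```bash
python3 -m crank '[[[0,0,0.6,0,0,0,1],[0,0,0.8,0,0,0,1],[0,0,0.8,0,0,0,1],[0,0,0.8,0,0,0,1],[0,0,0.8,0,0,0,1],[0,0,0.8,0,0,0,1],[0,0,0.8,0,0,0,1],[0,0,0.8,0,0,0,1],[0,0,0,0,0,0,1],[0,0,0,0,0,0,1]]]'; python3 - <<'E'
from h import *
s=env.read_state();print(s['joints'],s['force'],s['moment'])
c=shot('scene','s4.png');d=shot('top','t4.png')
cv2.imwrite('pics/s4c.png',np.hstack([cv2.resize(c['pixels'][150:250,240:340,::-1],(400,400)),cv2.resize(d['pixels'][150:250,200:300,::-1],(400,400))]))
E
```

```text
t: 6.12
tool_pos: [0.5731, 0.1649, 0.0687]
eef_rot: [[-0.893, -0.451, 0.003], [-0.451, 0.893, 0.004], [-0.004, 0.002, -1.0]]
force: [2.1, 4.2, 0.7]
gripper_width: 0.0528
gripper_force: 35.0
[-10.46655079  41.50707967 -13.05618049 102.2204211   13.94772317
  37.61812717  85.36910895] [2.1495414  4.23798156 0.70177811] [ 1.38263422 -0.53599663 -0.01926249]
```

View pics/s4c.png

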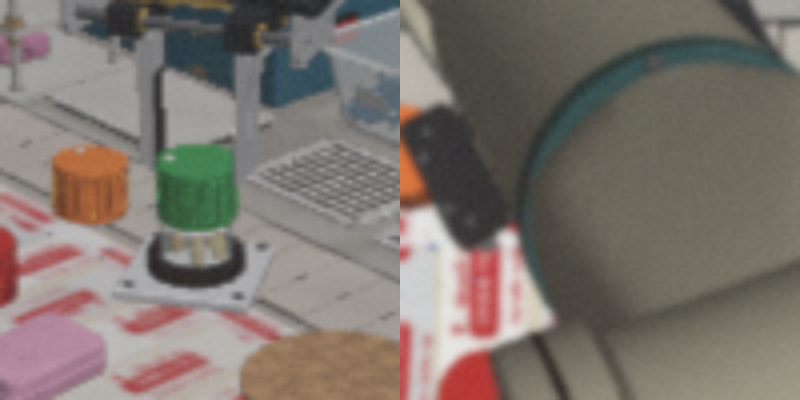

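The pip has gone round to the left (about 135° in world, from about 50° at the start), so the cap turned with the fingers. Lifting straight up.

```bash
python3 -m crank '[[[0,0,0,0,0,0.1,1],[0,0,0,0,0,0.15,1],[0,0,0,0,0,0.2,1],[0,0,0,0,0,0.2,1],[0,0,0,0,0,0.3,1],[0,0,0,0,0,0.3,1],[0,0,0,0,0,0.1,1],[0,0,0,0,0,0,1]]]'; python3 - <<'E'
from h import *
s=env.read_state();print(s['joints'],s['force'],s['moment'])
c=shot('scene','s5.png')
cv2.imwrite('pics/s5c.png',cv2.resize(c['pixels'][110:260,220:370,::-1],(500,500)))
E
```

```text
t: 7.22
tool_pos: [0.5719, 0.1617, 0.1495]
eef_rot: [[-0.892, -0.453, 0.0], [-0.453, 0.892, -0.0], [-0.0, -0.0, -1.0]]
force: [-0.3, 0.3, -0.4]
gripper_width: 0.0531
gripper_force: 35.0
[ -9.03052475  35.26123095 -14.97892601  98.86107083  11.72681759
  47.40350162  87.56092604] [-0.31038308  0.27873763 -0.41066341] [ 0.04119129  0.00623799 -0.02399827]
```

View pics/s5c.png

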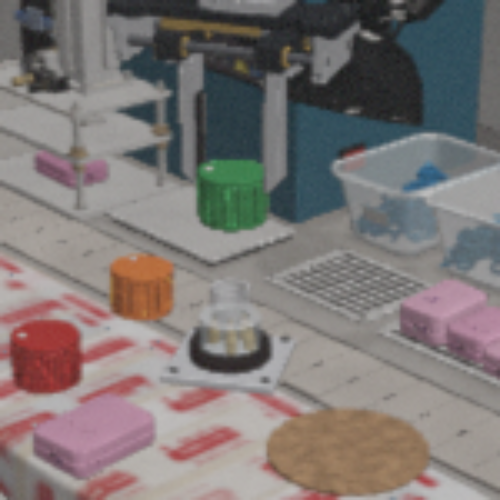

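The cap is off and held, and the jar neck is bare. Carrying it to the pad and lowering.

```bash
python3 -m crank '[[[0,0,0,-0.07,-0.32,0,1],[0,0,0,-0.12,-0.55,0,1],[0,0,0,-0.13,-0.6,0,1],[0,0,0,-0.13,-0.6,0,1],[0,0,0,-0.09,-0.4,0,1],[0,0,0,-0.04,-0.2,0,1],[0,0,0,0,0,-0.3,1],[0,0,0,0,0,-0.5,1],[0,0,0,0,0,-0.5,1],[0,0,0,0,0,-0.4,1],[0,0,0,0,0,-0.18,1],[0,0,0,0,0,0,1],[0,0,0,0,0,0,1]]]'; python3 - <<'E'
from h import *
s=env.read_state();print(s['joints'],s['force'],s['moment'])
c=shot('scene','s6.png')
cv2.imwrite('pics/s6c.png',cv2.resize(c['pixels'][160:280,260:400,::-1],(560,480)))
E
```

```text
t: 8.9
tool_pos: [0.5378, 0.0021, 0.0373]
eef_rot: [[-0.891, -0.453, 0.001], [-0.453, 0.891, 0.0], [-0.001, -0.001, -1.0]]
force: [-1.3, -0.0, -0.4]
gripper_width: 0.0535
gripper_force: 35.0
[  4.47552878  40.99926191 -11.68647072 112.31534917  16.34620455
  28.16817388  98.07735532] [-1.27593313 -0.03094015 -0.35905306] [ 0.08957756 -0.0014844   0.03180938]
```

View pics/s6c.png

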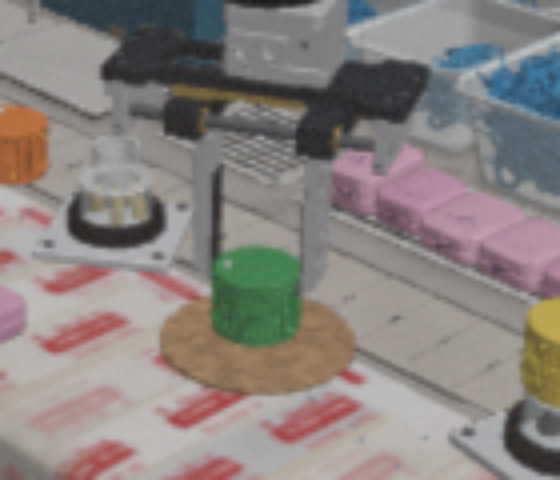

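The cap is centred over the pad about 10 mm up. Lowering in small steps.

```bash
python3 -m crank '[[[0,0,0,0,0,-0.07,1],[0,0,0,0,0,-0.06,1],[0,0,0,0,0,-0.03,1],[0,0,0,0,0,0,1],[0,0,0,0,0,0,1]]]' 10; python3 -c "
from h import *
s=env.read_state();print(s['tool_pos'],s['force'])"
```

```text
t: 9.57
tool_pos: [0.5372, 0.002, 0.0269]
eef_rot: [[-0.891, -0.453, -0.0], [-0.453, 0.891, 0.0], [0.0, 0.0, -1.0]]
force: [0.4, -0.4, 0.2]
gripper_width: 0.0537
gripper_force: 10.0
[0.53715877 0.00197557 0.02689841] [ 0.4337958  -0.43739192  0.2002882 ]
```

```bash
python3 -m crank '[[[0,0,0,0,0,-0.02,1],[0,0,0,0,0,-0.01,1],[0,0,0,0,0,0,1],[0,0,0,0,0,0,1]]]' 5; python3 -c "
from h import *
s=env.read_state();print(s['tool_pos'],s['force'])"
```

```text
t: 10.07
tool_pos: [0.5375, 0.0021, 0.0258]
eef_rot: [[-0.891, -0.453, 0.001], [-0.453, 0.891, -0.0], [-0.001, -0.0, -1.0]]
force: [-1.8, -0.2, 6.1]
gripper_width: 0.0539
gripper_force: 5.0
[0.53749179 0.0020714  0.02584226] [-1.76601642 -0.20279341  6.0869107 ]
```

A 6 N upward force shows contact with the pad. Opening the fingers and rising.

```bash
python3 -m crank '[[[0,0,0,0,0,0,0.1],[0,0,0,0,0,0,0],[0,0,0,0,0,0,-0.4],[0,0,0,0,0,0,-1],[0,0,0,0,0,0,-1],[0,0,0,0,0,0,-1],[0,0,0,0,0,0.3,-1],[0,0,0,0,0,0.5,-1],[0,0,0,0,0,0.7,-1],[0,0,0,0,0,0.7,-1],[0,0,0,0,0,0.6,-1],[0,0,0,0,0,0.2,-1],[0,0,0,0,0,0,-1],[0,0,0,0,0,0,-1]]]'; python3 - <<'E'
from h import *
c=shot('scene','s7.png')
cv2.imwrite('pics/s7c.png',cv2.resize(c['pixels'][160:300,230:450,::-1],(792,504)))
E
```

```text
t: 11.82
tool_pos: [0.5361, 0.0018, 0.2036]
eef_rot: [[-0.891, -0.453, -0.003], [-0.453, 0.891, -0.0], [0.003, 0.001, -1.0]]
force: [-0.2, -0.5, -0.2]
gripper_width: 0.0939
gripper_force: 0.0
```

View pics/s7c.png

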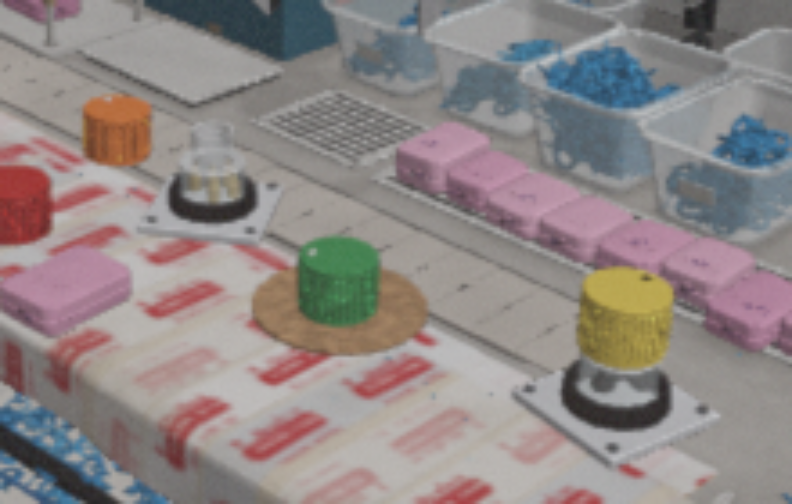

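The cap stands upright, wholly on the pad at crop (339,280). The yellow jar is still closed and the gripper is clear.

```bash
python3 -c "
from rig import job
print(job.close_job())"
```

```text
the job is handed in; nothing more can be done
None
```

The green cap was turned about 87° counter-clockwise, lifted off and set upright on the cork pad; the yellow-capped jar was left closed, and the job was handed in at about 12 s.

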